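# Swing the laundry tap over the jar and open its valve

### The arm

A 7-joint arm with a two-finger parallel gripper is mounted at the origin on the work surface. World frame = base frame: x ahead of the robot, y to its left, z up, the work surface at z = 0. Lengths are in m, angles in rad, forces in N, time in s.
With the tool pointing down it reaches from about 0.4 to 0.85 m from the base axis. Payload 10.4 kg.
Tool frame: the origin (TCP) lies at the very end of the fingers, on their centre line; the grasp point (between the pads) lies 19 mm behind it (manip.grip_point_offset is the distance from the TCP to the grasp point, in m); z points along the fingers, y is the line along which they close (so a half turn about z gives the same grasp; the last joint's range is limited). The gripper opens to 85 mm and grips with 20 to 120 N. Pads are 22 mm wide; open, the fingers measure 114 mm over their backs; the gripper's body (76 mm by 85 mm) begins 54 mm behind the grasp point. The pads swing forward as they close: fully open they stand 13 mm farther back than shut.
Start: joints at [-1.27, 0.332, -0.065, 1.46, 0.022, 1.35, -0.088], TCP at [0.199, 0.593, 0.231] pointing down, gripper open.
Joint ranges: [-2.6, 2.6], [-0.5, 2.12], [-1.47, 1.34], [0.16, 2.42], [-1.27, 4.41], [0.06, 2.06], [-2.6, 2.6]. Speed limits (rad/s): [2.22, 2.22, 2.79, 2.79, 3.14, 3.14, 3.14].

### API

Orientations are given as a unit quaternion [x, y, z, w].
In Python, from workcell import manip gives the robot as it stands. The module is installed in compiled form; this text tells all that it offers.
- The arm moves only by the tool step_arm, never from a script. Its argument "moves" is a list of rows, each a list of 7 numbers: the closure, from 0 (fully open) to 1 (shut), then the shift along the world's x, y, z in mm, then the turn, a rotation vector about the world's x, y, z in rad. In form: [[grip, tx, ty, tz, ax, ay, az], ...]. A call has 1 to 10 rows; each row is the pose to reach, as a shift and turn from the pose commanded when the call began; what a row does not reach only later rows make up. A row lasts 1/10 s, in which the tool goes at most 50 mm and 8.59 degrees, less where a joint would pass 70% of its speed; a pose out of reach is approached as far as the arm can. A call with a gripper value outside its range is refused whole. The fingers move at their own pace and stop on an object; "grip_force" is the grip in N (left out, the last holds). Time passes only in rows, so rows that repeat a pose let the fingers close. It gives the time, the measured TCP pose, the force, the opening and the grip force at its end, in the units of the state.
- manip.get_obs(): the state, without advancing time (a new reading comes with each control period).
- manip.camera(name): name is "scene" or "top" or "wrist"; returns a dict with "image" (420x560x3 uint8, blue, green, red), "K" (3x3 intrinsics, pixels), "rvec" (rotation vector, rad) and "tvec" (3), from world to camera coordinates, as OpenCV has them; the wrist camera has in their place "mount" (4x4, takes a point from camera to tool coordinates, whose origin is the TCP and whose axes are the flange's). Camera axes: x right, y down, z forward; pixel columns grow to the right and rows downward; lengths in m; the calibration is good to about 2 mm. A picture is of the moment at which its call begins: read the wrist's pose just before it. There is no depth.
- manip.hand_in(): hands the job in; it is judged then, once.
The state is a dict: "clock": time; "joint_pos": joint angles; "joint_velocities": joint speeds; "tau": joint torques, N m; "position": TCP position; "ee_rot": TCP orientation; "ft_force": force on the tool from outside, world axes, zero at the start; "torque": the same for the moment, N m; "grip_width": opening from 0.0 (shut) to 1.0 (fully open); "grasp_force": force on a finger pad.
Only numpy, scipy, OpenCV 4.12 (cv2) and the standard library are available. Lean on these libraries where they do the work, as an engineer would, in place of code of your own. Each camera call takes 0.05 s, during which the arm holds its last target. There are 200 camera calls.

### The job

The water is off for now, so set the laundry tap ready to fill the empty clear jar when it comes back: with one finger, gently push the swivel spout round until its outlet stands over the middle of the jar's mouth, and only then push the valve's lever round its quarter turn until it is fully open, in line with its pipe. Only push, do not grip or lift anything, and leave the jar, the scoop, the brush and the clothespin where they are.

Things in the scene. Friction and masses are not known exactly. Their poses are not given: they have to be found in the camera images.
- spout (a joint): swivel angle of the tap's steel spout about its vertical column, rad; positive is counter-clockwise seen from above, stops at -1.4 and 1.4; stiff enough to stay where it is left (about 0.18 N m of friction, 1.6 N at 110 mm from the column). It starts between the jar and the scoop, one of which stands to each side
- spout_pivot (a point): point on the spout's vertical swivel axis at the height of the centre line of its level tube (165 mm above the shelf). The column and hub there are 34 mm in diameter and end 184 mm above the shelf
- outlet (a point): centre of the lower end of the spout's downturned outlet, 150 mm from the swivel axis and 128 mm above the shelf; outlet 24 mm in diameter. The spout's level tube is 20 mm in diameter, straight, and runs from the hub to about 135 mm from the axis, centre line 165 mm above the shelf
- valve (a joint): angle of the lever of the quarter-turn valve on the tap's supply pipe, rad: 0 is closed (lever square across the pipe, on the robot's side), 1.571 is fully open (lever in line with the pipe, pointing away from the tap column) and is a hard stop; it grows counter-clockwise seen from above and stays where it is left (about 0.18 N m of friction). Starts at or near closed
- lever_pivot (a point): point on the lever's vertical axis at mid height of the lever (100 mm above the shelf), 300 mm from the column along the pipe, to the robot's right of it
- lever_end (a point): end of the valve's lever, 110 mm from its axis, at mid height (100 mm above the shelf). The lever is a flat steel bar with a grey plastic sleeve, 20 mm wide and 14 mm thick, from 42 mm out to its end
- jar: empty clear plastic jar, open, 76 mm in diameter and 100 mm tall, light (about 60 g); loose on the shelf; origin under its centre. It stands about 150 mm from the spout's axis (within 4 mm), to the left or right of the spout
- jar_mouth (a point): centre of the jar's mouth, 100 mm above the shelf; the mouth is 64 mm wide inside
- scoop: round aluminium measuring scoop, 60 mm in diameter and 45 mm tall with a flat handle reaching to 113 mm from its centre; loose; origin under the centre of its cup. It stands on the other side of the spout from the jar
- brush: scrub brush, 150 by 55 mm and 43 mm tall, lying beyond the supply pipe; loose; origin under its centre, long axis y
- clothespin: wooden clothespin lying flat, 75 mm long, 16 mm wide, 11 mm tall; loose; origin under its centre, long axis x
Mind the look-alikes: they are no part of the job. Several things have the shape of the jar; the one meant has the colours described above.

How it is judged:
By the outcome, as a careful person would: the job done as asked, in the order asked, and still so for the second after the job is handed in, with the robot touching nothing.
It also fails if it takes over 58 s, if anything falls off the work surface, if the arm or the gripper's body presses on something with over 40 N, if the wrist force passes 120 N, or if a joint passes its speed limit or range.

## Working session

There is one attempt and no reset: what is moved stays moved. The work goes in short steps, Python scripts to look and compute and a tool call to move; the robot and the scene stay as the last step left them, time stands still between calls to the robot, and variables do not carry over. Pictures are saved under pics/ and viewed, at most 10 in all, crops included, and the job is handed in when it is done.

Besides the shell and the picture viewer there is one more tool, called after "Request:" as name(argument=value, ...), one argument or row to a line, values as JSON. step_arm: Moves the arm, as the interface text tells. Its arguments: {"type":"object","properties":{"moves":{"type":"array","items":{"type":"array","items":{"type":"number"}}},"grip_force":{"type":"number"}},"required":["moves"]}

```bash
mkdir -p pics; python3 - <<'E'
from workcell import manip
import cv2,pickle
o=manip.get_obs();print(o['clock'],o['position'],o['ee_rot'],o['grip_width'])
for n in('scene','top'):
    c=manip.camera(n);cv2.imwrite(f'pics/{n}0.png',c['image']);pickle.dump(c,open(n+'.pkl','wb'))
    print(c['K'].tolist(),c['rvec'],c['tvec'])
E
```

```text
0.0 [0.19872388 0.59215886 0.23051841] [ 1.61181181e-01  9.86924576e-01 -7.07396463e-04 -8.32774225e-05] 0.9998018713166497
[[445.44103184092756, 0.0, 278.3293639575974], [0.0, 445.44103184092756, 211.16447570234928], [0.0, 0.0, 1.0]] [ 1.64427164  1.85716335 -0.79676136] [-0.02950684 -0.3212297   1.32585987]
[[480.82296676292066, 0.0, 281.66052177617365], [0.0, 480.82296676292066, 208.7401045005113], [0.0, 0.0, 1.0]] [ 2.1744088  -2.12600687  0.06864944] [0.10748426 0.61196986 0.8343757 ]
```

View pics/top0.png

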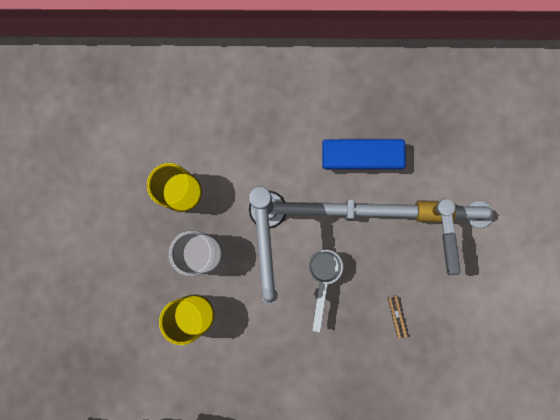

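View pics/scene0.png

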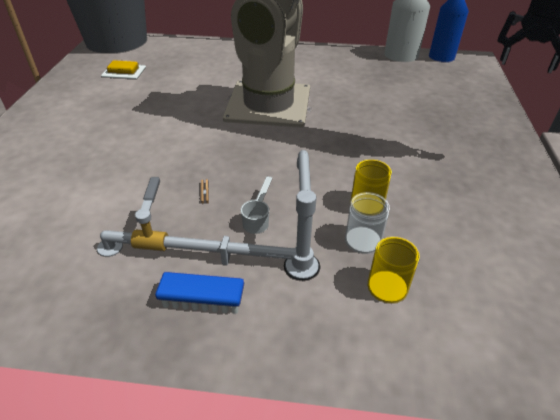

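The top view shows three jar shapes: yellow at (175,188), clear at (195,254) and yellow at (187,320). The clear one at (195,254) fits the description. The spout runs from its hub at (260,197) to its outlet at (268,295). The scoop is at (326,267), and the lever runs from (447,207) to (453,270). I'll check these in an enlarged crop.

```bash
cat > h.py <<'E'
import pickle,cv2,numpy as np
def ray(n,uv,z,c=None):
    c=c or pickle.load(open(n+'.pkl','rb'));R=cv2.Rodrigues(c['rvec'])[0]
    d=R.T@np.linalg.inv(c['K'])@[uv[0],uv[1],1];o=-R.T@np.array(c['tvec']).ravel()
    return o+d*(z-o[2])/d[2]
def proj(n,p,c=None):
    c=c or pickle.load(open(n+'.pkl','rb'))
    return cv2.projectPoints(np.array(p,float).reshape(-1,3),c['rvec'],c['tvec'],c['K'],None)[0][:,0]
E
python3 - <<'E'
from h import *
im=cv2.imread('pics/top0.png');cv2.imwrite('pics/crop1.png',cv2.resize(im[165:315,145:345],None,fx=4,fy=4,interpolation=2))
P=lambda *a:print(a,ray(*a).round(4))
P('top',(260,197),.184);P('top',(268,295),.165);P('top',(447,207),.11);P('top',(453,272),.1)
P('top',(195,254),.1);P('top',(191,253),.1);P('top',(201,254),0);P('top',(326,267),.045);P('top',(318,331),.04)
P('top',(188,190),.0);P('top',(194,316),0)
P('scene',(369,204),.1);P('scene',(306,198),.184)
E
```

```text
('top', (260, 197), 0.184) [0.611  0.1481 0.184 ]
('top', (268, 295), 0.165) [0.4651 0.1333 0.165 ]
('top', (447, 207), 0.11) [ 0.6099 -0.1505  0.11  ]
('top', (453, 272), 0.1) [ 0.5052 -0.162   0.1   ]
('top', (195, 254), 0.1) [0.5241 0.2607 0.1   ]
('top', (191, 253), 0.1) [0.5256 0.2675 0.1   ]
('top', (201, 254), 0) [0.5247 0.2713 0.    ]
('top', (326, 267), 0.045) [0.5072 0.0405 0.045 ]
('top', (318, 331), 0.04) [0.3961 0.0525 0.04  ]
('top', (188, 190), 0.0) [0.6449 0.3012 0.    ]
('top', (194, 316), 0) [0.4106 0.2796 0.    ]
('scene', (369, 204), 0.1) [0.5254 0.2674 0.1   ]
('scene', (306, 198), 0.184) [0.6181 0.1491 0.184 ]
```

View pics/crop1.png

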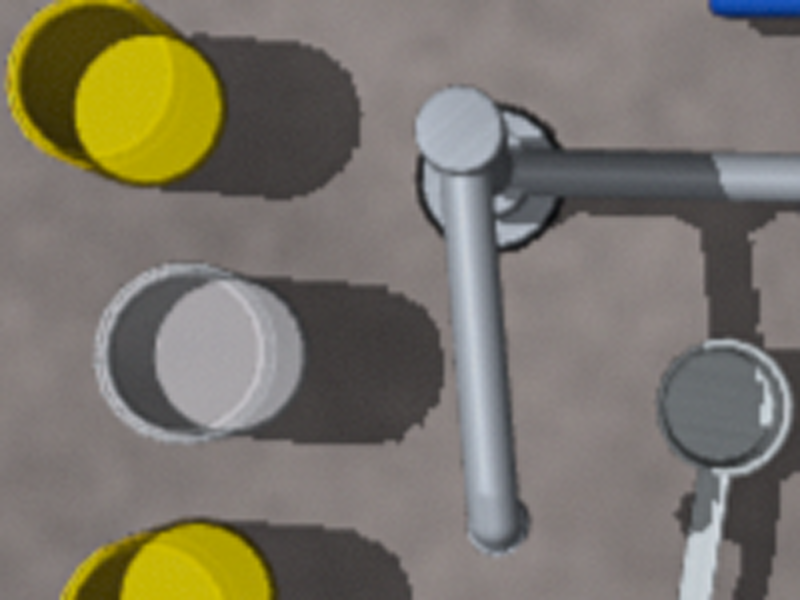

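The clear jar is confirmed at crop (184,351), standing between the two yellow ones. Its mouth is at about (0.525, 0.268) and the pivot at about (0.611, 0.148). I'll close the fingers and travel high to the scoop side of the spout.

Request:
step_arm(
  moves=[
    [1, 0, 0, 0, 0, 0, 0],
    [1, 150, -250, 0, 0, 0, 0],
    [1, 150, -250, 0, 0, 0, 0],
    [1, 150, -250, 0, 0, 0, 0],
    [1, 150, -250, 0, 0, 0, 0],
    [1, 150, -250, 0, 0, 0, 0],
    [1, 150, -250, 0, 0, 0, 0],
    [1, 306, -502, 0, 0, 0, 0],
    [1, 306, -502, 0, 0, 0, 0],
    [1, 306, -502, 0, 0, 0, 0],
  ],
)

```text
clock: 1.1
position: [0.4284, 0.2131, 0.2315]
ee_rot: [0.161, 0.987, 0.0, 0.0]
ft_force: [0.6, 0.8, -0.3]
grip_width: 0.004
grasp_force: 0.0
```

Request:
step_arm(
  moves=[
    [1, 75, -125, 0, 0, 0, 0],
    [1, 75, -125, 0, 0, 0, 0],
    [1, 75, -125, 0, 0, 0, 0],
    [1, 75, -125, 0, 0, 0, 0],
    [1, 75, -125, 0, 0, 0, 0],
    [1, 75, -125, 0, 0, 0, 0],
  ],
)

```text
clock: 1.7
position: [0.5023, 0.0911, 0.2312]
ee_rot: [0.16, 0.987, 0.0, -0.0]
ft_force: [0.5, -0.5, 0.4]
grip_width: 0.002
grasp_force: 0.0
```

Request:
step_arm(
  moves=[
    [1, 0, 0, -25, 0, 0, 0],
    [1, 0, 0, -50, 0, 0, 0],
    [1, 0, 0, -75, 0, 0, 0],
    [1, 0, 0, -86, 0, 0, 0],
    [1, 0, 0, -86, 0, 0, 0],
    [1, 0, 5, -86, 0, 0, 0],
    [1, 0, 10, -86, 0, 0, 0],
    [1, 0, 14, -86, 0, 0, 0],
    [1, 0, 14, -86, 0, 0, 0],
  ],
)

```text
clock: 2.6
position: [0.5031, 0.1051, 0.146]
ee_rot: [0.161, 0.987, 0.0, 0.0]
ft_force: [0.8, -0.4, 0.5]
grip_width: -0.002
grasp_force: 0.0
```

```bash
python3 - <<'E'
from workcell import manip
from h import *
c=manip.camera('top');cv2.imwrite('pics/crop2.png',cv2.resize(c['image'][165:315,145:345],None,fx=4,fy=4,interpolation=2))
# finger-centre path: tube angle a from -x toward +y; r along tube 105, offset 28 behind
for a in np.arange(-.1,1.0,.1):
    u=np.array([-np.cos(a),np.sin(a)]);n=np.array([np.sin(a),np.cos(a)])
    print(round(a,2),(np.array([612,148])+108*u-27*n).round(0))
E
```

```text
-0.1 [507. 110.]
0.0 [504. 121.]
0.1 [502. 132.]
0.2 [501. 143.]
0.3 [501. 154.]
0.4 [502. 165.]
0.5 [504. 176.]
0.6 [508. 187.]
0.7 [512. 197.]
0.8 [517. 207.]
0.9 [524. 216.]
```

View pics/crop2.png

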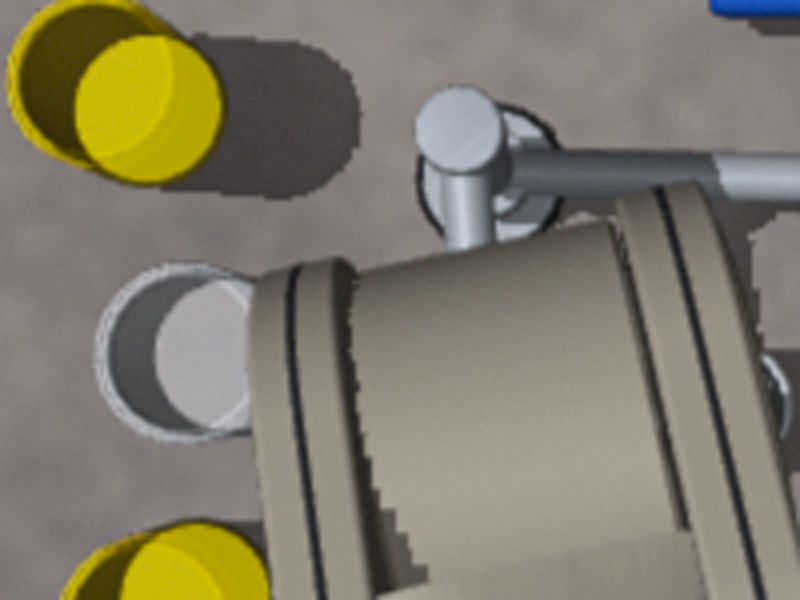

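The arm hides the tube in the top view, but the spout stub at crop (468,210) has not moved. I'll push gently along the arc.

Request:
step_arm(
  moves=[
    [1, 0, 4, 0, 0, 0, 0],
    [1, 0, 8, 0, 0, 0, 0],
    [1, 0, 12, 0, 0, 0, 0],
    [1, -1, 16, 0, 0, 0, 0],
    [1, -1, 20, 0, 0, 0, 0],
    [1, -1, 24, 0, 0, 0, 0],
    [1, -2, 28, 0, 0, 0, 0],
    [1, -2, 32, 0, 0, 0, 0],
    [1, -2, 36, 0, 0, 0, 0],
    [1, -2, 40, 0, 0, 0, 0],
  ],
)

```text
clock: 3.65
position: [0.501, 0.1443, 0.1454]
ee_rot: [0.161, 0.987, 0.0, 0.0]
ft_force: [0.4, -2.2, -0.3]
grip_width: 0.001
grasp_force: 0.8
```

Request:
step_arm(
  moves=[
    [1, 0, 4, 0, 0, 0, 0],
    [1, 0, 8, 0, 0, 0, 0],
    [1, 0, 12, 0, 0, 0, 0],
    [1, 1, 16, 0, 0, 0, 0],
    [1, 1, 20, 0, 0, 0, 0],
    [1, 2, 24, 0, 0, 0, 0],
    [1, 3, 28, 0, 0, 0, 0],
    [1, 4, 32, 0, 0, 0, 0],
    [1, 5, 36, 0, 0, 0, 0],
    [1, 7, 42, 0, 0, 0, 0],
  ],
)

```text
clock: 4.65
position: [0.5078, 0.1861, 0.1453]
ee_rot: [0.161, 0.987, -0.0, -0.0]
ft_force: [0.4, -2.2, -0.6]
grip_width: -0.004
grasp_force: 1.0
```

```bash
python3 - <<'E'
from workcell import manip
from h import *
c=manip.camera('scene');pickle.dump(c,open('scene.pkl','wb'))
cv2.imwrite('pics/s3.png',cv2.resize(c['image'][135:285,250:450],None,fx=4,fy=4,interpolation=2))
E
```

```text
(no output)
```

View pics/s3.png

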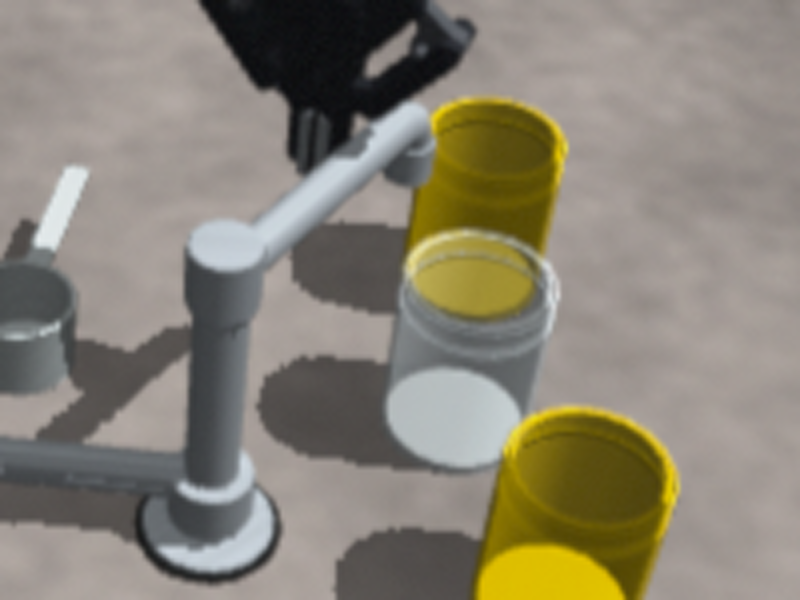

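The scene view shows the finger behind the tube. The outlet's lower end is at crop (409,175), or full (352,179). The jar's rim centre is at crop (480,283), the base disc centre at (453,417), the hub top at (226,247) and the flange centre at (209,530).

```bash
python3 - <<'E'
from h import *
f=lambda x,y:(250+(x-1.5)/4,135+(y-1.5)/4)
o=ray('scene',f(409,174),.128);j=ray('scene',f(480,283),.1);jb=ray('scene',f(453,417),0.002)
h=ray('scene',f(226,247),.184);fl=ray('scene',f(209,530),.004)
jt=ray('top',(191,252.9),.1);ht=ray('top',(260,197.5),.184)
print(o,j,jb,jt,h,ht,fl,sep='\n')
for p,jj in((h,j),(ht,jt),((h+ht)/2,(j+jt)/2)):
    a=lambda q:np.arctan2(q[1]-p[1],-(q[0]-p[0]))
    print('outlet ang',a(o),np.hypot(*(o-p)[:2]),'jar ang',a(jj),np.hypot(*(jj-p)[:2]))
    for A in(a(jj),):
        u=np.array([-np.cos(A),np.sin(A)]);print('outlet target',p[:2]+.15*u)
# projected outlet outline for candidate angles (pivot scene)
for A in (.6,.65,.7,.75,.9,.95):
    q=[h[0]-.15*np.cos(A),h[1]+.15*np.sin(A),.128];print(A,((proj('scene',q)[0]-[250,135])*4+1.5).round(0))
E
```

```text
[0.48543685 0.23146782 0.128     ]
[0.52916644 0.26848436 0.1       ]
[0.52490694 0.26891688 0.002     ]
[0.52572422 0.26752299 0.1       ]
[0.61403739 0.14896559 0.184     ]
[0.61022126 0.14805728 0.184     ]
[0.61725462 0.14961432 0.004     ]
outlet ang 0.5704040013173026 0.15278977789640164 jar ang 0.9533202045740696 0.14658722389823464
outlet target [0.52719051 0.27126694]
outlet ang 0.5892272874399042 0.15009486325463717 jar ang 0.9551937036249392 0.14632773605558078
outlet target [0.52360367 0.27052112]
outlet ang 0.5797319018571822 0.15143561384946566 jar ang 0.954256124250511 0.14645741571876741
outlet target [0.52539695 0.27089401]
0.6 [414. 181.]
0.65 [426. 187.]
0.7 [439. 194.]
0.75 [451. 202.]
0.9 [484. 227.]
0.95 [494. 236.]
```

I still need about +0.37 rad. I'll push to about 0.93 and look again.

Request:
step_arm(
  moves=[
    [1, 2, 5, 0, 0, 0, 0],
    [1, 4, 9, 0, 0, 0, 0],
    [1, 6, 14, 0, 0, 0, 0],
    [1, 8, 18, 0, 0, 0, 0],
    [1, 10, 22, 0, 0, 0, 0],
    [1, 12, 25, 0, 0, 0, 0],
    [1, 14, 28, 0, 0, 0, 0],
    [1, 16, 30, 0, 0, 0, 0],
    [1, 17, 32, 0, 0, 0, 0],
    [1, 17, 32, 0, 0, 0, 0],
  ],
)

```text
clock: 5.7
position: [0.5249, 0.2184, 0.1453]
ee_rot: [0.161, 0.987, 0.0, 0.0]
ft_force: [-0.5, -1.4, 0.2]
grip_width: 0.001
grasp_force: 0.3
```

```bash
python3 - <<'E'
from workcell import manip
from h import *
c=manip.camera('scene');pickle.dump(c,open('scene.pkl','wb'))
cv2.imwrite('pics/s4.png',cv2.resize(c['image'][165:265,280:413],None,fx=6,fy=6,interpolation=2))
E
```

```text
(no output)
```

View pics/s4.png

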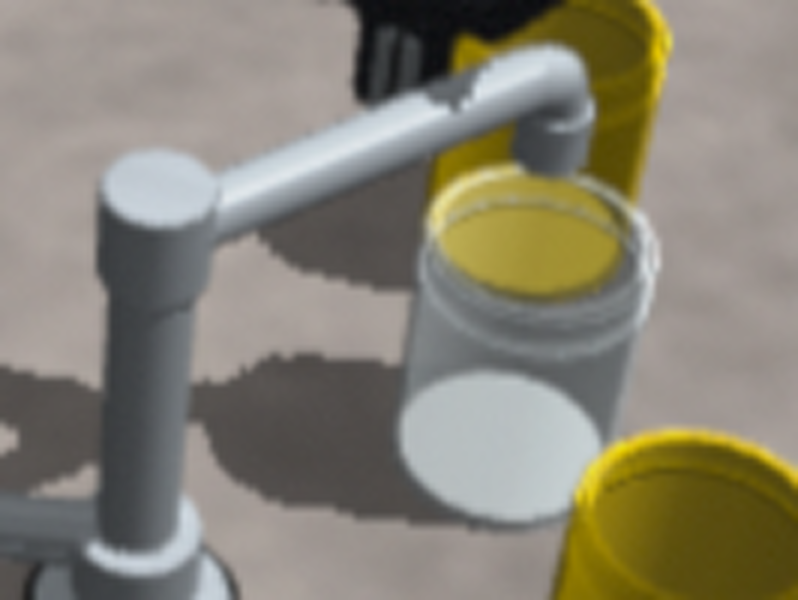

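The outlet is now over the far part of the jar, spanning crop x 515–590 with its bottom at y≈176. The rim spans x 427–657 with its top at y≈163, and the base spans x 397–605, y 370–522. I'll fit by projecting circles.

```bash
python3 - <<'E'
from h import *
t=np.linspace(0,2*np.pi,90)
def ext(cx,cy,r,z):
    p=proj('scene',np.c_[cx+r*np.cos(t),cy+r*np.sin(t),0*t+z]);p=(p-[280,165])*6+2.5
    return p.min(0).round(0),p.max(0).round(0)
for j in((.525,.268),(.528,.2685)):print('jar',j,'rim',ext(*j,.038,.1),'base',ext(*j,.038,0))
for h in((.611,.148),(.614,.149),(.617,.1495)):
    print('hub',h,ext(*h,.017,.184))
    for A in(.8,.85,.9,.95):print(A,ext(h[0]-.15*np.cos(A),h[1]+.15*np.sin(A),.012,.128))
E
```

```text
jar (0.525, 0.268) rim (array([419., 158.]), array([659., 319.])) base (array([386., 372.]), array([608., 533.]))
jar (0.528, 0.2685) rim (array([420., 164.]), array([661., 325.])) base (array([387., 378.]), array([609., 539.]))
hub (0.611, 0.148) (array([ 96., 144.]), array([218., 224.]))
0.8 (array([472., 105.]), array([548., 153.]))
0.85 (array([489., 117.]), array([565., 166.]))
0.9 (array([504., 130.]), array([581., 179.]))
0.95 (array([519., 143.]), array([596., 193.]))
hub (0.614, 0.149) (array([ 98., 151.]), array([221., 232.]))
0.8 (array([475., 111.]), array([552., 160.]))
0.85 (array([492., 123.]), array([569., 172.]))
0.9 (array([508., 136.]), array([585., 186.]))
0.95 (array([522., 149.]), array([600., 200.]))
hub (0.617, 0.1495) (array([ 99., 158.]), array([222., 239.]))
0.8 (array([477., 117.]), array([554., 166.]))
0.85 (array([494., 129.]), array([571., 179.]))
0.9 (array([509., 142.]), array([587., 192.]))
0.95 (array([524., 155.]), array([602., 206.]))
```

Request:
step_arm(
  moves=[
    [1, 1, 1, 0, 0, 0, 0],
    [1, 2, 2, 0, 0, 0, 0],
    [1, 2, 2.5, 0, 0, 0, 0],
    [1, -10, -8, 0, 0, 0, 0],
    [1, -15, -15, 40, 0, 0, 0],
    [1, -15, -15, 86, 0, 0, 0],
    [1, -20, -65, 86, 0, 0, 0],
    [1, -25, -115, 86, 0, 0, 0],
    [1, -25, -165, 86, 0, 0, 0],
    [1, -25, -215, 86, 0, 0, 0],
  ],
)

```text
clock: 6.75
position: [0.4997, 0.002, 0.2319]
ee_rot: [0.161, 0.987, 0.001, 0.001]
ft_force: [1.2, -0.2, 0.3]
grip_width: 0.0
grasp_force: 0.0
```

Request:
step_arm(
  moves=[
    [1, 0, -50, 0, 0, 0, 0],
    [1, 0, -100, 0, 0, 0, 0],
    [1, 0, -100, 0, 0, 0, 0],
    [1, 0, -100, 0, 0, 0, 0],
  ],
)

```text
clock: 7.15
position: [0.4999, -0.0975, 0.2316]
ee_rot: [0.162, 0.987, 0.0, 0.0]
ft_force: [0.4, 0.3, 0.3]
grip_width: -0.005
grasp_force: 0.0
```

```bash
python3 - <<'E'
from workcell import manip
from h import *
for n in('scene','top'):
    c=manip.camera(n);pickle.dump(c,open(n+'.pkl','wb'))
cv2.imwrite('pics/t5.png',cv2.resize(c['image'][175:295,155:305],None,fx=5,fy=5,interpolation=2))
E
```

```text
(no output)
```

View pics/t5.png

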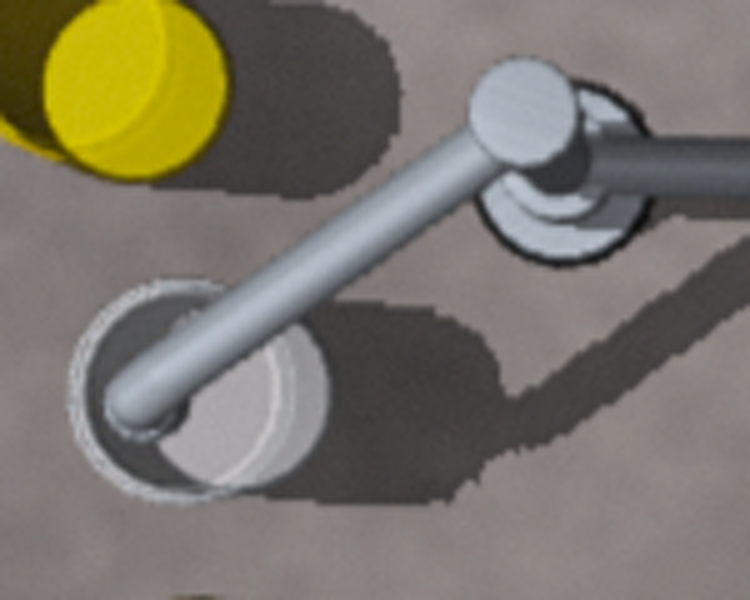

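The hub is at crop (524,111), the elbow end is over the jar at about (140,400), and the jar's rim spans x 68–287 with its left edge unchanged. I'll fit the tube angle by differencing against the first picture.

```bash
python3 - <<'E'
from h import *
from scipy.optimize import minimize
for n,h in(('top',(.6105,.148)),('scene',(.614,.149))):
    a=cv2.imread(f'pics/{n}0.png').astype(int);c=pickle.load(open(n+'.pkl','rb'));b=c['image'].astype(int)
    d=np.abs(a-b).max(2).astype(float)
    b=cv2.GaussianBlur(c['image'],(0,0),.7).astype(float).mean(2)
    def prof(A,s,ws):
        u=np.array([-np.cos(A),np.sin(A)]);m=np.array([np.sin(A),np.cos(A)])
        P=[[*(np.array(h)+r*u+w*m),.165] for r in s for w in ws]
        q=proj(n,P,c).astype(np.float32)
        return cv2.remap(d.astype(np.float32),q[:,:1],q[:,1:],1).reshape(len(s),len(ws))
    s=np.arange(.03,.125,.002);ws=np.arange(-.020,.0201,.001)
    best=[]
    for A in np.arange(.75,1.1,.01):
        p=prof(A,s,ws)>14; ins=np.abs(ws)<.009; out=(np.abs(ws)>.012)
        best.append((p[:,ins].mean()-p[:,out].mean(),round(A,3)))
    print(n,sorted(best)[-6:])
    p=prof(.93,s,ws)
    for k in range(0,48,8): print((p[k:k+8].mean(0)).astype(int))
E
```

```text
top [(np.float64(0.8991693899782135), np.float64(0.92)), (np.float64(0.9160539215686274), np.float64(0.97)), (np.float64(0.9555419389978214), np.float64(0.93)), (np.float64(0.960171568627451), np.float64(0.96)), (np.float64(0.9652777777777778), np.float64(0.94)), (np.float64(0.96875), np.float64(0.95))]
[ 3  3  3  2  2  2  3  3  4  3  7 23 46 53 45 31 20 20 32 46 58 65 69 68
 65 59 52 46 39 29 18 12  8  4  3  3  3  3  3  3  2]
[ 3  3  2  2  3  3  3  3  3  2  5 20 41 47 37 23 16 24 39 53 64 70 74 74
 71 64 56 49 43 33 20 11  6  3  3  2  2  2  2  2  2]
[ 3  3  2  2  2  2  2  3  4  3  7 20 39 43 32 21 19 30 45 59 70 78 81 82
 79 73 65 57 51 41 27 14  7  3  3  3  3  3  2  2  2]
[ 2  1  2  3  3  2  2  2  3  2  5 13 24 33 36 36 38 45 55 65 72 77 81 84
 81 74 64 56 49 39 25 12  6  3  2  2  3  2  2  3  2]
[ 3  3  2  2  3  3  3  3  3  3  7 26 54 67 61 52 45 41 40 45 52 58 64 64
 60 57 52 50 46 37 25 13  7  3  2  3  2  3  3  2  2]
[ 3  3  3  3  3  3  3  3  3  3  9 31 64 80 73 59 46 34 21 14 16 23 29 32
 30 22 13 12 17 24 31 31 19  6  3  2  2  2  2  2  2]
scene [(np.float64(0.7133714596949892),
[... 530 characters left out ...]
  66  58  49  38  27  17  10   7   5   2   1   0
   1   1   1   1   1]
[  1   2   4   8  15  25  37  47  55  62  69  76  85  94 103 109 112 111
 105  98  92  86  80  73  65  57  48  38  27  17   9   6   4   2   1   1
   1   1   1   1   1]
[ 1  2  5  9 15 25 37 46 53 57 60 62 66 69 72 73 70 62 52 41 33 28 27 30
 33 34 35 35 32 26 20 15 10  4  2  1  1  1  1  2  1]
[  1   2   4   9  17  28  40  52  63  72  81  90 101 111 121 130 133 133
 129 124 122 120 119 121 120 118 113 105  95  81  64  45  27  13   5   2
   1   1   1   1   1]
[  8  19  37  61  90 121 147 170 184 194 201 205 209 213 216 215 212 204
 193 180 169 159 150 142 135 127 118 107  95  80  64  48  36  29  27  28
  31  35  39  43  46]
```

Both cameras give a spout angle of about 0.935, and the jar is at about 0.955. The outlet is 3 mm short tangentially, so I'll nudge it.

Request:
step_arm(
  moves=[
    [1, 5, 50, 0, 0, 0, 0],
    [1, 5, 100, 0, 0, 0, 0],
    [1, 5, 150, 0, 0, 0, 0],
    [1, 5, 200, 0, 0, 0, 0],
    [1, 5, 250, 0, 0, 0, 0],
    [1, 10, 296, 0, 0, 0, 0],
    [1, 10, 296, 0, 0, 0, 0],
    [1, 10, 296, -40, 0, 0, 0],
    [1, 10, 296, -86, 0, 0, 0],
    [1, 10, 296, -86, 0, 0, 0],
  ],
)

```text
clock: 8.25
position: [0.5059, 0.1994, 0.1401]
ee_rot: [0.16, 0.987, -0.003, -0.004]
ft_force: [-1.5, 0.0, 0.3]
grip_width: 0.002
grasp_force: 0.0
```

Request:
step_arm(
  moves=[
    [1, 5, 12, 0, 0, 0, 0],
    [1, 10, 16, 0, 0, 0, 0],
    [1, 14, 19, 0, 0, 0, 0],
    [1, 17, 21.5, 0, 0, 0, 0],
    [1, 18, 22.5, 0, 0, 0, 0],
    [1, 19, 23, 0, 0, 0, 0],
    [1, 19, 23, 0, 0, 0, 0],
  ],
)

```text
clock: 8.95
position: [0.5289, 0.2224, 0.1454]
ee_rot: [0.161, 0.987, 0.0, -0.0]
ft_force: [-1.0, -0.8, -0.1]
grip_width: 0.004
grasp_force: 0.4
```

Contact was made. I'll retreat and go to the tap side of the lever.

Request:
step_arm(
  moves=[
    [1, -12, -10, 0, 0, 0, 0],
    [1, -17, -17, 40, 0, 0, 0],
    [1, -17, -17, 86, 0, 0, 0],
    [1, -25, -65, 86, 0, 0, 0],
    [1, -25, -115, 86, 0, 0, 0],
    [1, -25, -165, 86, 0, 0, 0],
    [1, -25, -215, 86, 0, 0, 0],
    [1, -20, -265, 86, 0, 0, 0],
    [1, -10, -310, 86, 0, 0, 0],
    [1, -9, -338, 86, 0, 0, 0],
  ],
)

```text
clock: 9.95
position: [0.5198, -0.1195, 0.2318]
ee_rot: [0.163, 0.987, -0.0, 0.001]
ft_force: [-0.5, 0.2, -0.5]
grip_width: 0.0
grasp_force: 0.0
```

```bash
python3 - <<'E'
from workcell import manip
from h import *
o=manip.get_obs();print(o['clock'],o['position'])
c=manip.camera('top');pickle.dump(c,open('top.pkl','wb'))
a=cv2.imread('pics/top0.png').astype(int);d=np.abs(a-c['image'].astype(int)).max(2).astype(np.float32);h=(.6105,.148)
s=np.arange(.03,.125,.002);ws=np.arange(-.020,.0201,.001)
for A in np.arange(.9,1.0,.01):
    u=np.array([-np.cos(A),np.sin(A)]);m=np.array([np.sin(A),np.cos(A)])
    q=proj('top',[[*(np.array(h)+r*u+w*m),.165] for r in s for w in ws],c).astype(np.float32)
    p=cv2.remap(d,q[:,:1],q[:,1:],1).reshape(len(s),len(ws))>14
    print(round(A,2),round(p[:,np.abs(ws)<.009].mean()-p[:,np.abs(ws)>.012].mean(),3))
for b in np.arange(.1,1.65,.15): # lever angle from -x to -y
    u=np.array([-np.cos(b),-np.sin(b)]);n=np.array([np.sin(b),-np.cos(b)])
    print(round(b,2),(np.array([611,-151])+88*u-26*n).round(0))
E
```

```text
9.95 [ 0.51980042 -0.11953898  0.23175406]
0.9 0.547
0.91 0.633
0.92 0.715
0.93 0.791
0.94 0.867
0.95 0.935
0.96 0.962
0.97 0.966
0.98 0.961
0.99 0.925
0.1 [ 521. -134.]
0.25 [ 519. -148.]
0.4 [ 520. -161.]
0.55 [ 522. -175.]
0.7 [ 527. -188.]
0.85 [ 533. -200.]
1.0 [ 542. -211.]
1.15 [ 551. -221.]
1.3 [ 562. -229.]
1.45 [ 575. -235.]
1.6 [ 588. -240.]
```

The spout is now at about 0.96 against the 0.955 target, so that is good. Next I'll descend and push the lever.

Request:
step_arm(
  moves=[
    [1, 0, 0, -40, 0, 0, 0],
    [1, 0, 0, -80, 0, 0, 0],
    [1, 0, 0, -120, 0, 0, 0],
    [1, 0, 0, -148, 0, 0, 0],
    [1, 0, 0, -148, 0, 0, 0],
    [1, 0, -4, -148, 0, 0, 0],
    [1, 0, -8, -148, 0, 0, 0],
    [1, 0, -12, -148, 0, 0, 0],
    [1, 0, -17, -148, 0, 0, 0],
    [1, 0, -22, -148, 0, 0, 0],
  ],
)

```text
clock: 11.0
position: [0.5203, -0.1378, 0.0841]
ee_rot: [0.161, 0.987, 0.0, 0.001]
ft_force: [0.7, 2.7, 1.3]
grip_width: -0.001
grasp_force: 1.2
```

Request:
step_arm(
  moves=[
    [1, 0, -5, 0, 0, 0, 0],
    [1, 0, -10, 0, 0, 0, 0],
    [1, 0, -15, 0, 0, 0, 0],
    [1, 0, -20, 0, 0, 0, 0],
    [1, 1, -25, 0, 0, 0, 0],
    [1, 2, -30, 0, 0, 0, 0],
    [1, 3, -35, 0, 0, 0, 0],
    [1, 5, -40, 0, 0, 0, 0],
    [1, 6, -45, 0, 0, 0, 0],
    [1, 8, -49, 0, 0, 0, 0],
  ],
)

```text
clock: 12.0
position: [0.5277, -0.1871, 0.0833]
ee_rot: [0.161, 0.987, -0.0, -0.0]
ft_force: [-1.1, 1.7, -0.6]
grip_width: 0.004
grasp_force: 1.0
```

Now at b≈0.7 as modelled. Continuing along the arc.

Request:
step_arm(
  moves=[
    [1, 3, -5, 0, 0, 0, 0],
    [1, 5, -10, 0, 0, 0, 0],
    [1, 8, -15, 0, 0, 0, 0],
    [1, 12, -20, 0, 0, 0, 0],
    [1, 15, -24, 0, 0, 0, 0],
    [1, 19, -29, 0, 0, 0, 0],
    [1, 23, -33, 0, 0, 0, 0],
    [1, 27, -37, 0, 0, 0, 0],
    [1, 32, -40, 0, 0, 0, 0],
    [1, 37, -43, 0, 0, 0, 0],
  ],
)

```text
clock: 13.0
position: [0.5651, -0.2298, 0.0833]
ee_rot: [0.161, 0.987, 0.0, -0.0]
ft_force: [-2.1, 2.3, 0.9]
grip_width: -0.001
grasp_force: 1.2
```

Request:
step_arm(
  moves=[
    [1, 3, -1, 0, 0, 0, 0],
    [1, 6, -2, 0, 0, 0, 0],
    [1, 9, -3, 0, 0, 0, 0],
    [1, 12, -4, 0, 0, 0, 0],
    [1, 15, -5, 0, 0, 0, 0],
    [1, 17, -5, 0, 0, 0, 0],
    [1, 17, -5, 0, 0, 0, 0],
  ],
)

```text
clock: 13.7
position: [0.5821, -0.2349, 0.0834]
ee_rot: [0.161, 0.987, -0.0, 0.0]
ft_force: [-0.3, -0.9, -0.3]
grip_width: -0.002
grasp_force: 0.4
```

Request:
step_arm(
  moves=[
    [1, 1, 0, 0, 0, 0, 0],
    [1, 2, 0, 0, 0, 0, 0],
    [1, 3, 0, 0, 0, 0, 0],
    [1, 3, 0, 0, 0, 0, 0],
  ],
)

```text
clock: 14.1
position: [0.5849, -0.2346, 0.0834]
ee_rot: [0.161, 0.987, -0.0, 0.0]
ft_force: [-2.4, -1.9, 0.5]
grip_width: 0.002
grasp_force: 1.0
```

Request:
step_arm(
  moves=[
    [1, 1, 0, 0, 0, 0, 0],
    [1, 2, 0, 0, 0, 0, 0],
    [1, 3, 0, 0, 0, 0, 0],
    [1, 3, 0, 0, 0, 0, 0],
  ],
)

```text
clock: 14.5
position: [0.5878, -0.2345, 0.0833]
ee_rot: [0.161, 0.987, -0.0, -0.0]
ft_force: [-2.8, -2.5, -0.0]
grip_width: 0.001
grasp_force: 1.3
```

Request:
step_arm(
  moves=[
    [1, 1, 0, 0, 0, 0, 0],
    [1, 2, 0, 0, 0, 0, 0],
    [1, 2, 0, 0, 0, 0, 0],
  ],
)

```text
clock: 14.8
position: [0.5882, -0.2346, 0.0831]
ee_rot: [0.162, 0.987, 0.0, -0.002]
ft_force: [-11.9, 0.0, 4.7]
grip_width: -0.001
grasp_force: 5.3
```

Request:
step_arm(
  moves=[
    [1, 1, 0, 0, 0, 0, 0],
    [1, 2, 0, 0, 0, 0, 0],
    [1, 2, 0, 0, 0, 0, 0],
  ],
)

```text
clock: 15.1
position: [0.5885, -0.2347, 0.083]
ee_rot: [0.162, 0.987, 0.0, -0.003]
ft_force: [-19.4, 1.9, 10.8]
grip_width: -0.0
grasp_force: 9.5
```

The lever is on its hard stop. Back off, rise and check.

Request:
step_arm(
  moves=[
    [1, -5, 0, 0, 0, 0, 0],
    [1, -20, 0, 0, 0, 0, 0],
    [1, -45, 0, 0, 0, 0, 0],
    [1, -60, 0, 40, 0, 0, 0],
    [1, -80, 0, 90, 0, 0, 0],
    [1, -110, 0, 130, 0, 0, 0],
    [1, -140, 0, 150, 0, 0, 0],
    [1, -140, 0, 150, 0, 0, 0],
    [1, -140, 0, 150, 0, 0, 0],
  ],
)

```text
clock: 16.0
position: [0.4527, -0.2339, 0.2344]
ee_rot: [0.161, 0.987, 0.001, 0.002]
ft_force: [0.2, -0.2, -0.0]
grip_width: -0.001
grasp_force: 0.0
```

```bash
python3 - <<'E'
from workcell import manip
from h import *
c=manip.camera('top');cv2.imwrite('pics/t6.png',c['image'])
E
```

```text
(no output)
```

View pics/t6.png

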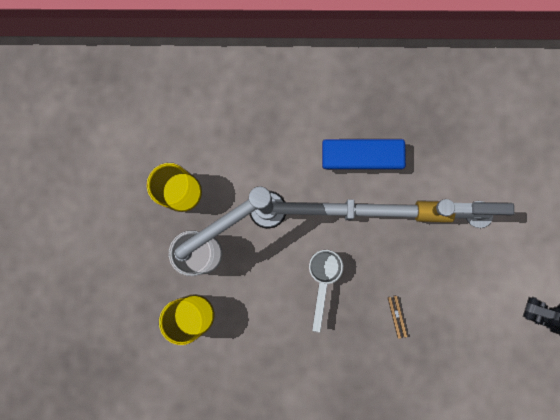

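The lever at (447–513,208) lies in line with the pipe. The spout's end is over the clear jar at (182,253), and nothing else has moved.

```bash
python3 -c "
from workcell import manip
print(manip.hand_in())"
```

```text
the job is handed in; nothing more can be done
None
```

The job is handed in: the spout's outlet was set over the clear jar's mouth first (about 4 mm off centre by my estimate), then the lever was pushed to its fully open stop, and nothing else moved.

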